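# Hang a cast plaster plaque to dry on a slanted peg

### The arm

A 6-joint arm with a two-finger parallel gripper is mounted at the origin on the work surface. World frame = base frame: x ahead of the robot, y to its left, z up, the work surface at z = 0. Lengths are in mm, angles in degrees, forces in N, time in s.
With the tool pointing down it reaches from about 300 to 850 mm from the base axis. Payload 4.2 kg.
Tool frame: the origin (TCP) lies at the very end of the fingers, on their centre line; the grasp point (between the pads) lies 19 mm behind it; z points along the fingers, y is the direction in which the jaws open and shut (so a half turn about z gives the same grasp; the last joint's range is limited). The gripper opens to 91 mm and grips with 3 to 60 N. Pads are 32 mm wide; open, the fingers measure 118 mm over their backs; the gripper's body (76 mm by 178 mm) begins 60 mm behind the grasp point.
Start: joints at [-71.276, 18.312, 89.639, -0, 72.044, -1.146], TCP at [195.441, -540.783, 213.976] pointing down, gripper open.
Joint ranges: [-177.97, 177.97], [-48.28, 115.42], [12.27, 149.76], [-77.06, 257.06], [2.81, 150.46], [-146.56, 146.56]. Speed limits (degrees/s): [147.25, 147.25, 180, 180, 180, 180].

### API

Orientations are given as [roll, pitch, yaw] about the fixed x, y, z axes, in that order (R = Rz(yaw) Ry(pitch) Rx(roll)).
In Python, from workcell import env gives the robot as it stands. The module is installed in compiled form; this text tells all that it offers.
- The arm moves only by the tool arm_command, never from a script. Its argument "targets" is a list of rows, each a list of 5 numbers: the closure, from 0 (fully open) to 1 (shut), then the shift along the tool's x, y, z each as a share of 50 cm, from -1 to 1, then the turn about the tool's z as a share of pi/4 rad, from -1 to 1. A call has 1 to 8 rows; each row is the pose to reach, as a shift and turn from the pose measured when the call began, along the tool's axes at that moment; what a row does not reach only later rows make up. A row lasts 1/12 s, in which the tool goes at most 41.7 mm and 7.16 degrees, less where a joint would pass 70% of its speed; a pose out of reach is approached as far as the arm can. A call with a number of a shift or a turn outside -1 to 1 is refused whole. A call with a gripper value outside its range is refused whole. The fingers move at their own pace and stop on an object; "squeeze" is the grip in N (left out, the last holds). Time passes only in rows, so rows that repeat a pose let the fingers close. It gives the time, the measured TCP pose, the force and the opening at its end, in the units of the state.
- env.state(): the state, without advancing time (a new reading comes with each control period).
- env.grab_frame(name): name is "side" or "top" or "wrist"; returns the picture (384x512x3 uint8, red, green, blue); there is no depth.
- env.camera_params(name): a dict with "camera_matrix" (3x3 intrinsics, pixels), "R" (3x3) and "t" (3): a world point X has camera coordinates R X + t; the wrist camera has in their place "hand_eye" (4x4, takes a point from camera to tool coordinates, whose origin is the TCP and whose axes are the flange's). Camera axes: x right, y down, z forward; pixel columns grow to the right and rows downward; lengths in mm; the calibration is good to about 2 mm. A picture is of the moment at which its call begins: read the wrist's pose just before it. camera_params takes no time and is no camera call.
- env.job_done(): hands the job in, once; it reports no verdict.
The state is a dict: "time_s": time; "qpos": joint angles; "qvel": joint speeds; "effort": joint torques, N m; "ee_pos": TCP position; "ee_rot": TCP orientation; "force": force on the tool from outside, world axes, zero at the start; "torque": the same for the moment, N m; "gripper_width": finger opening in mm.
Only numpy, scipy, OpenCV 4.12 (cv2) and the standard library are available. Lean on these libraries where they do the work, as an engineer would, in place of code of your own. Each camera call takes 0.05 s, during which the arm holds its last target.

### The job

Pick up the plaster plaque lying on the two battens, hang it by its hole on the slanted peg of the empty drying stand by sliding it on along the peg, and with it push the stiff back plate down the peg until the plate is fully home. Finish with a firm push of about 12 N against the stop to bed it, but the fresh plaster chips, so never press it on the plate with more than 25 N; then let go and leave it hanging downwards, flat on the back plate and still. Leave the plaque on the other stand and everything else on the table undisturbed.

Things in the scene. Friction and masses are not known exactly. Their poses are not given: they have to be found in the camera images.
- plaque_center (a point): Centre (half-way up) of the plaque to hang: white plaster slab 100 x 48 x 14 mm, 0.12 kg, flower relief on its upper face. It lies relief up on two battens that cross under it 42 mm either side of its centre, underside 24 mm above the table; below it between them only a 6 mm board, so grip it across its width there. Axes: x along its length to the end with the hole, y across, z out of the relief.
- plaque_hole (a point): Centre of the plaque's hanging hole, half-way through the thickness: a 16 mm through hole, 35 mm from the plaque's centre along its x, axis along the plaque's z. Same axes as the plaque.
- stand: The empty drying stand, fixed: dark steel base 100 x 110 x 18 mm, an aluminium post 22 mm square on it, and from the post's top, 170 mm up, one round steel peg 9 mm thick, leaning to the stand's own -x (robot's side), 50 degrees above level. Origin: centre of the base's underside; z up. It may be turned, and be the left or the right of the two stands.
- stand_tip (a point): Rounded tip of the empty stand's peg. Axes: z along the peg, up and outwards off its tip; x square to the peg, up the slope (up and away from the robot's side); y level. The peg's root at the post's top is 70 mm behind the tip along -z. Behind it on the peg sit the back plate and, at the root, its foot: an aluminium collar clamped somewhere over a 12 mm range, not known beforehand.
- back_plate (a joint): Slide of the dark steel back plate (70 x 30 x 5 mm, square to the peg, reaching 14 mm above it and 56 mm below) along the empty stand's peg, relative to its foot: 0 = farthest out, 0.012 m = home on the foot (hard stop). Starts at 0 to 0.004; slides stiffly, about 5 N friction, stays where left. Home, its front face is 41 to 53 mm behind the tip, as the foot is clamped.
- hung_plaque_center (a point): Centre of another plaque of the same size (striped relief) that already hangs on the second stand. To be left alone.
- cup: Loose grey plastic cup, 70 mm wide, 85 mm high, between and beyond the stands; origin under its centre. Bystander.
- soap: Loose amber soap bottle, 60 mm wide, 150 mm high, right; origin under its centre. Bystander.
- scraper: Loose scraper 200 mm long lying at the left; origin on its underside. Bystander.
- brush: Loose brush 180 mm long lying at the right; origin on its underside. Bystander.
- clay: Loose lump of clay 64 mm wide, 31 mm high, left; origin under its centre. Bystander.
- dish: Loose white dish 100 mm wide, 30 mm high, right; origin under its centre. Bystander.
- plaque: The same loose plaque; origin at the centre of its underside, 7 mm below its centre along its z; same axes.
There are look-alikes about, which are no part of the job. What is shaped like the stand but red is not meant.

How it is judged:
By the outcome, as a careful person would: the job done as asked, in the order asked, and still so for the second after the job is handed in, with the robot touching nothing.
It also fails if it takes over 54 s, if anything falls off the work surface, if the arm or the gripper's body presses on something with over 40 N, if the wrist force passes 120 N, or if a joint passes its speed limit or range.

## Working session

There is one attempt and no reset: what is moved stays moved. The work goes in short steps, Python scripts to look and compute and a tool call to move; the robot and the scene stay as the last step left them, time stands still between calls to the robot, and variables do not carry over. Pictures are saved under pics/ and viewed, and the job is handed in when it is done.

Besides the shell and the picture viewer there is one more tool, called after ">>>" as name(argument=value, ...) on one line, values as JSON. arm_command: Moves the arm, as the interface text tells. Shift numbers are shares of 50 cm and turn numbers shares of pi/4 rad, none past 1 either way. Its arguments: {"type":"object","properties":{"targets":{"type":"array"},"squeeze":{"type":"number"}},"required":["targets"]}

```bash
mkdir -p pics; ls; python3 - <<'E'
from workcell import env
import cv2,numpy as np
np.set_printoptions(precision=3,suppress=True)
for k,v in env.state().items(): print(k,v)
for n in ["side","top","wrist"]:
    p=env.camera_params(n); print(n,p)
    cv2.imwrite(f"pics/a_{n}.png",env.grab_frame(n)[:,:,::-1])
E
```

```text
pics
time_s 0.0
qpos [-71.275  18.351  89.706   0.     72.046  -1.144]
qvel [-0.014 -0.036 -0.083 -0.147  0.011 -0.068]
effort [  0.002 -41.246 -23.198   0.073   0.046  -0.   ]
ee_pos [ 195.281 -540.277  213.131]
ee_rot [-179.897   -0.002   19.869]
force [ 0.129 -0.351 -0.05 ]
torque [ 0.001 -0.015 -0.011]
gripper_width 91.4562339944031
side {'camera_matrix': array([[430.973,   0.   , 254.291],
       [  0.   , 430.973, 203.727],
       [  0.   ,   0.   ,   1.   ]]), 'R': array([[-0.998, -0.07 , -0.007],
       [-0.034,  0.574, -0.818],
       [ 0.061, -0.816, -0.575]]), 't': array([ 460.47 ,  147.697, 1199.649])}
top {'camera_matrix': array([[370.349,   0.   , 257.623],
       [  0.   , 370.349, 191.817],
       [  0.   ,   0.   ,   1.   ]]), 'R': array([[ 0.024, -1.   ,  0.016],
       [-0.989, -0.026, -0.147],
       [ 0.147, -0.012, -0.989]]), 't': array([ -43.05 ,  466.412, 1028.078])}
wrist {'camera_matrix': array([[274.569,   0.   , 254.169],
       [  0.   , 274.569, 192.213],
       [  0.   ,   0.   ,   1.   ]]), 'hand_eye': array([[   0.001,   -0.957,   -0.289,   83.549],
       [   1.   ,    0.001,   -0.   ,    0.093],
       [   0.   ,   -0.289,    0.957, -171.379],
       [   0.   ,    0.   ,    0.   ,    1.   ]])}
```

View pics/a_side.png

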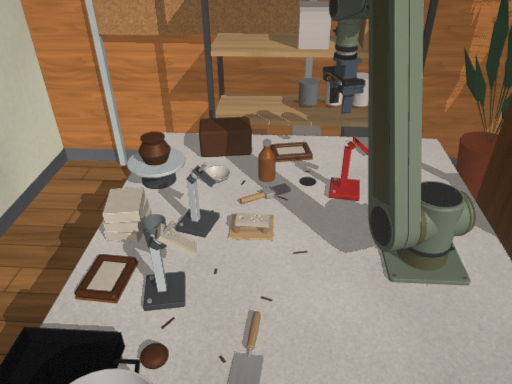

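View pics/a_top.png

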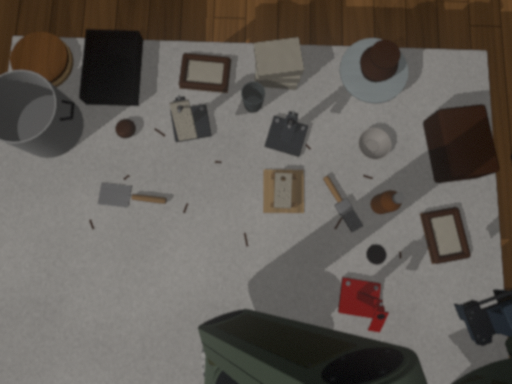

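View pics/a_wrist.png

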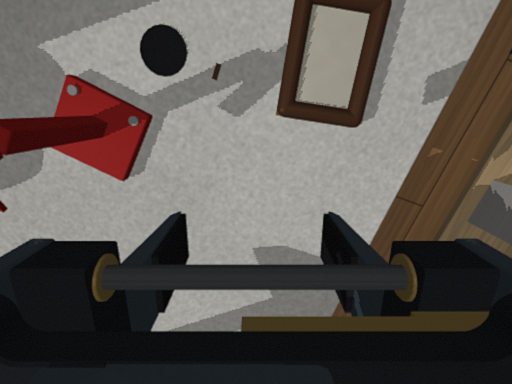

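```bash
python3 - <<'E'
import cv2
a=cv2.imread("pics/a_top.png");s=cv2.imread("pics/a_side.png")
cv2.imwrite("pics/b_top.png",cv2.resize(a[85:225,150:350],None,fx=4,fy=4,interpolation=cv2.INTER_CUBIC))
cv2.imwrite("pics/b_side.png",cv2.resize(s[150:320,90:290],None,fx=3.5,fy=3.5,interpolation=cv2.INTER_CUBIC))
E
```

```text
(no output)
```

View pics/b_top.png

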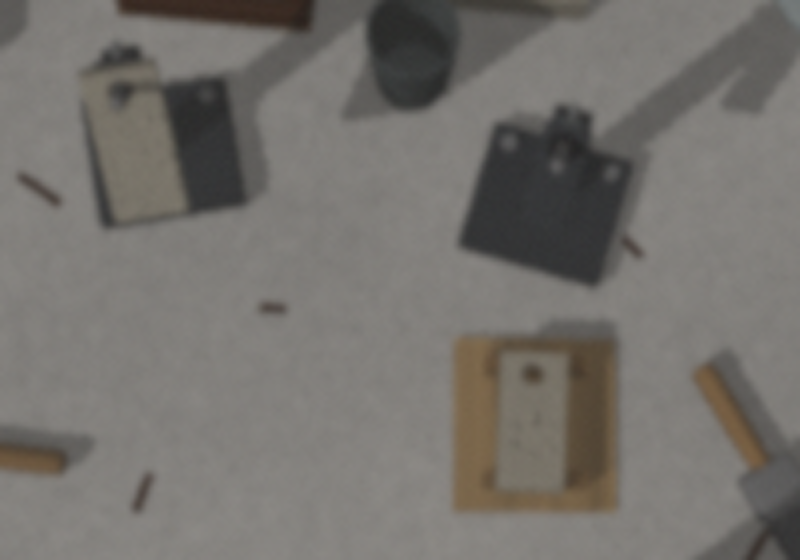

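View pics/b_side.png

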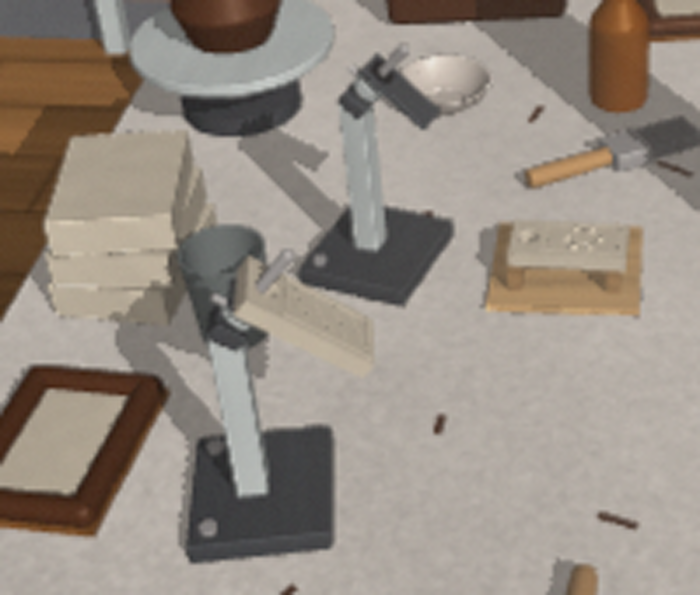

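```bash
cat > h.py <<'E'
from workcell import env
import cv2,numpy as np
from scipy.spatial.transform import Rotation as Rn
np.set_printoptions(precision=2,suppress=True)
def T_tool(st=None):
    st=st or env.state()
    T=np.eye(4);T[:3,:3]=Rn.from_euler('xyz',st['ee_rot'],degrees=True).as_matrix();T[:3,3]=st['ee_pos'];return T
def ext(name,st=None):
    p=env.camera_params(name);K=np.array(p['camera_matrix'])
    if name!='wrist': return K,np.array(p['R']),np.array(p['t'])
    M=np.linalg.inv(T_tool(st)@np.array(p['hand_eye']));return K,M[:3,:3],M[:3,3]
def ray(cam,uv):
    K,R,t=cam;d=R.T@np.linalg.inv(K)@np.array([*uv,1.]);return -R.T@t,d/np.linalg.norm(d)
def onz(cam,uv,z):
    o,d=ray(cam,uv);return o+d*(z-o[2])/d[2]
def tri(l):
    A=np.zeros((3,3));b=np.zeros(3)
    for c,uv in l:
        o,d=ray(c,uv);P=np.eye(3)-np.outer(d,d);A+=P;b+=P@o
    x=np.linalg.solve(A,b);return x,[np.linalg.norm(np.cross(x-ray(c,uv)[0],ray(c,uv)[1])) for c,uv in l]
def proj(cam,X):
    K,R,t=cam;p=(R@np.atleast_2d(X).T).T+t;p=p@K.T;return p[:,:2]/p[:,2:]
E
python3 - <<'E'
from h import *
t=ext('top');s=ext('side')
ft=lambda u,v:(150+u/4,85+v/4); fs=lambda u,v:(90+u/3.5,150+v/3.5)
c=[(498,352),(568,352),(570,490),(497,490)]
P=[onz(t,ft(*q),38) for q in c];print(np.array(P),np.mean(P,0))
print('hole',onz(t,ft(533,373),38))
# side: plaque top corners
q=[(512,222),(630,226),(627,270),(510,262)]
print(np.array([onz(s,fs(*a),38) for a in q]))
# stand base top corners (z=18)
b=[(495,122),(634,158),(597,286),(460,245)]
B=np.array([onz(t,ft(*a),18) for a in b]);print('base',B,B.mean(0))
d=(B[0]+B[1]-B[2]-B[3])/2;print(np.degrees(np.arctan2(d[1],d[0])))
d=(B[0]+B[3]-B[1]-B[2])/2;print(np.degrees(np.arctan2(d[1],d[0]))-90)
bs=[(453,222),(404,300),(300,277),(362,207)]
B=np.array([onz(s,fs(*a),18) for a in bs]);print('base side',B,B.mean(0))
print('tip',tri([(t,ft(561,165)),(s,fs(405,48))]))
E
```

```text
[[ 523.01  -78.63   38.  ]
 [ 524.38 -129.18   38.  ]
 [ 424.35 -131.64   38.  ]
 [ 423.01  -79.64   38.  ]] [ 473.69 -104.77   38.  ]
hole [ 508.29 -104.11   38.  ]
[[ 524.55 -120.59   38.  ]
 [ 422.19 -120.89   38.  ]
 [ 422.23  -59.48   38.  ]
 [ 520.37  -64.36   38.  ]]
base [[ 703.25  -74.48   18.  ]
 [ 678.18 -179.38   18.  ]
 [ 578.84 -152.29   18.  ]
 [ 607.22  -50.15   18.  ]] [ 641.87 -114.08   18.  ]
-14.746349341076076
-14.474845147616747
base side [[ 580.45 -144.4    18.  ]
 [ 606.31  -33.46   18.  ]
 [ 699.49  -58.52   18.  ]
 [ 665.67 -162.15   18.  ]] [637.98 -99.63  18.  ]
tip (array([ 603.08, -104.63,  217.96]), [np.float64(0.5801236889078526), np.float64(0.5801236889081214)])
```

>>> arm_command(targets=[[0,0,0,-0.12,0],[0,0.1,-0.08,-0.24,0],[0,0.2,-0.16,-0.24,0.1],[0,0.3,-0.24,-0.24,0.2],[0,0.4,-0.32,-0.24,0.3],[0,0.5,-0.4,-0.24,0.42],[0,0.6,-0.48,-0.24,0.42],[0,0.7,-0.54,-0.24,0.42]], squeeze=20)

```text
time_s: 0.82
ee_pos: [338.6, -308.1, 327.0]
ee_rot: [-179.9, 0.0, 0.9]
force: [1.4, -1.0, 1.0]
gripper_width: 90.9
```

>>> arm_command(targets=[[0,0.06,-0.08,0,0],[0,0.12,-0.15,0,0],[0,0.18,-0.23,0,0],[0,0.24,-0.32,0.05,0],[0,0.262,-0.4,0.12,0],[0,0.262,-0.413,0.2,0],[0,0.262,-0.413,0.28,0],[0,0.262,-0.413,0.34,0]])

```text
time_s: 1.48
ee_pos: [465.9, -100.8, 177.5]
ee_rot: [-180.0, -0.1, 1.1]
force: [0.4, 0.1, 0.2]
gripper_width: 91.5
```

```bash
python3 - <<'E'
from h import *
st=env.state();print(st['time_s'],st['ee_pos'],st['ee_rot'],st['qpos'])
for n in ['wrist']:
    f=env.grab_frame(n)[:,:,::-1];cv2.imwrite(f"pics/c_{n}.png",f)
E
```

```text
1.4833 [ 465.9  -100.78  177.48] [-179.95   -0.14    1.07] [-13.65  11.05 105.34   0.09  63.47  75.24]
```

View pics/c_wrist.png

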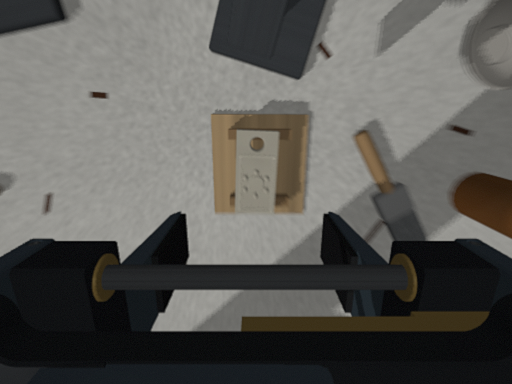

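```bash
python3 - <<'E'
from h import *
f=cv2.imread("pics/c_wrist.png")
cv2.imwrite("pics/c_crop.png",cv2.resize(f[100:225,200:320],None,fx=5,fy=4.7,interpolation=cv2.INTER_CUBIC))
w=ext('wrist');
for q in [(236.5,129.5),(279,130),(274.5,213),(235,213)]: print(onz(w,q,38))
print(onz(w,(257,144),38))
E
```

```text
[519.85 -77.77  38.  ]
[ 520.25 -123.38   38.  ]
[ 424.41 -122.61   38.  ]
[423.37 -76.02  38.  ]
[ 504.84 -100.13   38.  ]
```

View pics/c_crop.png

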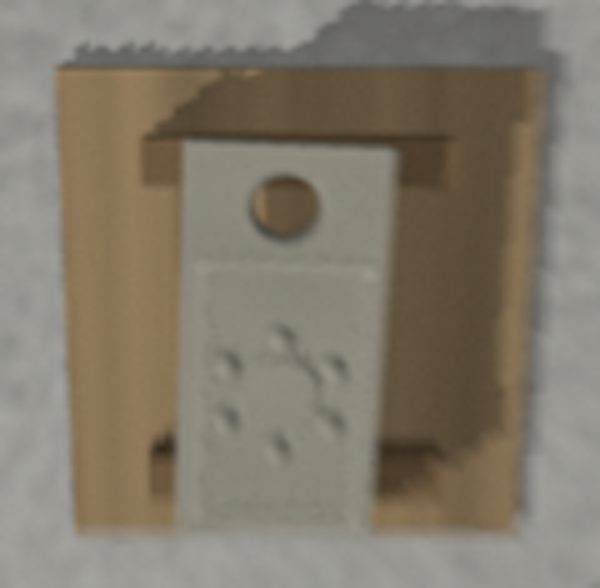

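```bash
python3 - <<'E'
from h import *
w=ext('wrist');g=lambda u,v:(200+u/5,100+v/4.7)
P=np.array([onz(w,g(*q),38) for q in [(183,140),(398,150),(370,530),(175,527)]]);print(P,P.mean(0))
d=P[0]+P[1]-P[2]-P[3];print(np.degrees(np.arctan2(d[1],d[0])), np.degrees(np.arctan2(*(P[0]-P[1])[:2][::-1]))-90)
print(onz(w,g(285,207),38),np.linalg.norm(P[0]-P[1]),np.linalg.norm(P[0]-P[3]))
E
```

```text
[[ 519.55  -77.88   38.  ]
 [ 518.25 -124.12   38.  ]
 [ 424.7  -122.01   38.  ]
 [ 424.47  -76.03   38.  ]] [ 471.74 -100.01   38.  ]
-1.2033528042233668 -1.6056543233576122
[ 504.79 -100.13   38.  ] 46.26205405063824 95.09358821369047
```

>>> arm_command(targets=[[0,0.012,0,0.05,0.053],[0,0.012,0,0.13,0.053],[0,0.012,0,0.2,0.053],[0,0.012,0,0.25,0.053],[0,0.012,0,0.27,0.053]])

```text
time_s: 1.95
ee_pos: [461.4, -98.1, 31.4]
ee_rot: [-179.6, 1.3, -1.3]
force: [-0.5, -0.1, 0.0]
gripper_width: 91.1
```

```bash
python3 - <<'E'
from h import *
st=env.state();print(st['time_s'],st['ee_pos'],st['ee_rot'],st['qpos'],st['force'])
f=env.grab_frame('side')[:,:,::-1];cv2.imwrite("pics/d_side.png",cv2.resize(f[130:270,180:320],None,fx=4,fy=4,interpolation=cv2.INTER_CUBIC))
E
```

```text
1.95 [461.36 -98.11  31.42] [-179.62    1.25   -1.33] [-13.48  21.39 116.08   0.15  43.83  77.75] [-0.46 -0.12  0.01]
```

View pics/d_side.png

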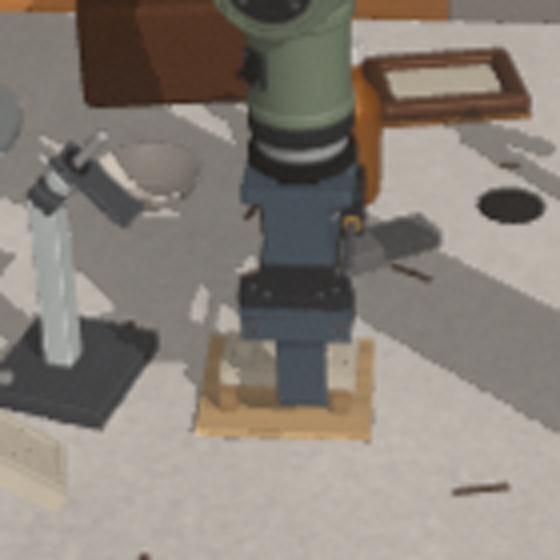

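```bash
python3 - <<'E'
from h import *
st=env.state();print(st['time_s'],st['ee_pos'],st['ee_rot'],st['qvel'],st['force'])
E
```

```text
2.0 [461.21 -98.08  31.09] [-179.62    1.3    -1.34] [-0.04 -2.73 -2.46 -0.    3.77  0.05] [-0.52 -0.15 -0.94]
```

>>> arm_command(targets=[[0,0.02,0.005,-0.01,0],[0,0.02,0.005,-0.01,0],[0,0.02,0.005,-0.01,0]])

```text
time_s: 2.25
ee_pos: [472.6, -101.5, 37.0]
ee_rot: [-179.6, 1.2, -1.4]
force: [-0.3, 0.1, -1.0]
gripper_width: 91.0
```

```bash
python3 - <<'E'
from h import *
st=env.state();print(st['time_s'],st['ee_pos'],st['ee_rot'],st['qvel'],st['force'],st['qpos'])
E
```

```text
2.25 [ 472.56 -101.5    37.05] [-179.65    1.16   -1.36] [ 0.2  -0.5   1.54  0.09 -0.12 -0.02] [-0.31  0.06 -0.99] [-13.55  21.7  114.31   0.14  45.2   77.71]
```

>>> arm_command(targets=[[0,0,0,0.015,0],[0,0,0,0.03,0],[0,0,0,0.043,0],[0,0,0,0.043,0],[0.4,0,0,0.043,0],[0.6,0,0,0.043,0],[0.6,0,0,0.043,0],[0.6,0,0,0.043,0]], squeeze=15)

```text
time_s: 2.92
ee_pos: [472.3, -101.4, 15.7]
ee_rot: [-179.7, 1.1, -1.4]
force: [-0.5, 0.0, 0.4]
gripper_width: 67.5
```

>>> arm_command(targets=[[0.8,0,0,0,0],[0.8,0,0,0,0],[0.8,0,0,0,0],[0.8,0,0,0,0],[0.8,0,0,0,0],[0.8,0,0,0,0]], squeeze=25)

```text
time_s: 3.42
ee_pos: [472.4, -101.5, 15.9]
ee_rot: [-179.7, 1.1, -1.4]
force: [0.1, -0.2, 2.1]
gripper_width: 47.4
```

>>> arm_command(targets=[[0.8,0,0,-0.02,0],[0.8,0,0,-0.1,0],[0.8,0,0,-0.2,0],[0.8,0,0,-0.3,0],[0.8,0,0,-0.4,0],[0.8,0,0,-0.5,0],[0.8,0,0,-0.58,0],[0.8,0,0,-0.65,0]])

```text
time_s: 4.08
ee_pos: [477.4, -103.1, 317.6]
ee_rot: [-179.6, 1.2, -1.4]
force: [0.2, -0.5, -2.4]
gripper_width: 47.6
```

```bash
python3 - <<'E'
from h import *
st=env.state();print(st['time_s'],st['ee_pos'],st['ee_rot'],st['qvel'],st['force'],st['qpos'],st['gripper_width'])
f=env.grab_frame('side')[:,:,::-1];cv2.imwrite("pics/e_side.png",f)
st=env.state();print(st['time_s'],st['ee_pos'],st['ee_rot'],st['qvel'])
E
```

```text
4.0833 [ 477.42 -103.08  317.63] [-179.65    1.15   -1.35] [ -0.08  -9.02 -58.89   0.02  67.53  -0.07] [ 0.18 -0.54 -2.45] [-13.6    8.16  88.44   0.1   84.61  77.74] 47.56673419079842
4.1333 [ 481.51 -104.04  326.36] [-179.85    0.2    -1.35] [ -0.09  -0.18   4.1    0.02 -12.26   0.03]
```

View pics/e_side.png

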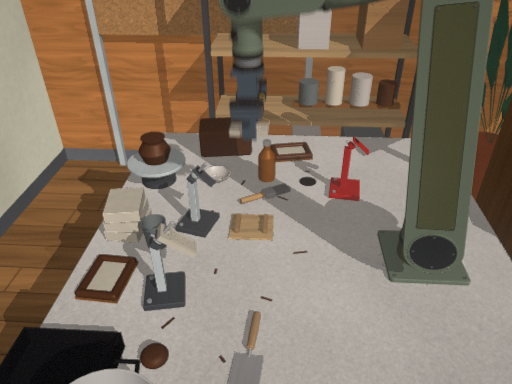

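>>> arm_command(targets=[[0.8,0.05,0.01,0,0.1],[0.8,0.12,0.03,0,0.2],[0.8,0.19,0.05,0,0.29],[0.8,0.27,0.07,0,0.29],[0.8,0.35,0.1,0,0.29],[0.8,0.43,0.12,0,0.29],[0.8,0.5,0.14,0,0.29],[0.8,0.56,0.16,0,0.29]])

```text
time_s: 4.8
ee_pos: [761.4, -191.0, 322.8]
ee_rot: [-179.9, 0.3, -14.4]
force: [0.0, 0.1, -0.9]
gripper_width: 47.8
```

```bash
python3 - <<'E'
from h import *
st=env.state();print(st['time_s'],st['ee_pos'],st['ee_rot'],st['qvel'],st['force'],st['qpos'],st['gripper_width'])
E
```

```text
4.8 [ 761.44 -190.96  322.8 ] [-179.87    0.35  -14.39] [ -2.52  49.42 -92.71  -0.19  42.83  -2.42] [ 0.05  0.05 -0.86] [-14.97  39.12  39.3    0.13 101.93  89.44] 47.8477383944035
```

>>> arm_command(targets=[[0.8,0.04,0,0,0],[0.8,0.07,0,0,0],[0.8,0.1,0,0,0],[0.8,0.115,0,0,0],[0.8,0.125,0,0,0],[0.8,0.135,0,0,0],[0.8,0.14,0,0,0],[0.8,0.145,0,0,0]])

```text
time_s: 5.47
ee_pos: [829.9, -208.5, 318.4]
ee_rot: [-179.9, 0.4, -14.4]
force: [-0.5, 1.4, -1.3]
gripper_width: 47.8
```

```bash
python3 - <<'E'
from h import *
st=env.state();print(st['time_s'],st['ee_pos'],st['ee_rot'],st['qvel'],st['force'],st['qpos'],st['gripper_width'])
E
```

```text
5.4667 [ 829.92 -208.48  318.37] [-179.87    0.44  -14.38] [ 0.09 -0.57  0.71 -0.03 -2.57 -0.05] [-0.53  1.35 -1.35] [-14.92  52.54  12.41   0.14 115.49  89.52] 47.80697693586705
```

>>> arm_command(targets=[[0.8,0.005,0,0,0],[0.8,0.02,0,0,0],[0.8,0.04,0,0,0],[0.8,0.06,0,0,0]])

```text
time_s: 5.8
ee_pos: [841.7, -211.5, 307.7]
ee_rot: [-179.9, -0.6, -14.4]
force: [0.1, -0.5, -1.8]
gripper_width: 48.0
```

```bash
python3 - <<'E'
from h import *
st=env.state();print(st['time_s'],st['ee_pos'],st['ee_rot'],st['qvel'],st['force'],st['qpos'],st['gripper_width'])
E
```

```text
5.8 [ 841.71 -211.54  307.69] [-179.86   -0.56  -14.38] [-0.02  3.12 -0.1   0.01 -6.59  0.02] [ 0.1  -0.52 -1.82] [-14.92  53.27  12.37   0.16 113.81  89.52] 48.02580155009597
```

>>> arm_command(targets=[[0.8,0.05,0,-0.03,0],[0.8,0.1,0,-0.06,0],[0.8,0.15,0,-0.09,0],[0.8,0.2,0,-0.12,0]])

```text
time_s: 6.13
ee_pos: [849.2, -213.9, 314.6]
ee_rot: [-179.9, -2.5, -14.4]
force: [-0.2, 0.6, -2.3]
gripper_width: 47.8
```

```bash
python3 - <<'E'
from h import *
st=env.state();print(st['time_s'],st['ee_pos'],st['ee_rot'],st['qvel'],st['force'],st['qpos'],st['gripper_width'])
E
```

```text
6.1333 [ 849.16 -213.86  314.61] [-179.85   -2.53  -14.39] [-0.12  0.05  0.17  0.07  0.12 -0.09] [-0.17  0.65 -2.29] [-14.95  52.86  12.29   0.19 112.32  89.51] 47.77427312923749
```

>>> arm_command(targets=[[0.8,0.05,0,0,0],[0.8,0.13,0,0,0],[0.8,0.21,0,0,0],[0.8,0.29,0,0,0],[0.8,0.37,0,0,0],[0.8,0.45,0,0,0],[0.8,0.53,0,0,0],[0.8,0.6,0,0,0]])

```text
time_s: 6.8
ee_pos: [894.9, -226.0, 248.6]
ee_rot: [-179.8, -4.4, -14.4]
force: [-0.3, -0.3, -1.4]
gripper_width: 47.4
```

```bash
python3 - <<'E'
from h import *
st=env.state();print(st['time_s'],st['ee_pos'],st['ee_rot'],st['qvel'],st['force'],st['qpos'],st['gripper_width'])
E
```

```text
6.8 [ 894.89 -226.02  248.56] [-179.84   -4.45  -14.4 ] [ 0.01  5.33 -0.17 -0.1  -5.69  0.06] [-0.26 -0.34 -1.43] [-14.96  57.2   12.32   0.21 106.04  89.49] 47.43831669897562
```

>>> arm_command(targets=[[0.8,0.04,0,-0.04,0],[0.8,0.1,0,-0.1,0],[0.8,0.16,0,-0.15,0],[0.8,0.22,0,-0.2,0],[0.8,0.28,0,-0.25,0],[0.8,0.35,0,-0.3,0],[0.8,0.42,0,-0.35,0],[0.8,0.5,0,-0.4,0]])

```text
time_s: 7.47
ee_pos: [880.4, -223.0, 300.0]
ee_rot: [-179.8, -6.5, -14.4]
force: [0.5, -1.1, -1.4]
gripper_width: 47.5
```

```bash
python3 - <<'E'
from h import *
st=env.state();print(st['time_s'],st['ee_pos'],st['ee_rot'],st['qvel'],st['force'],st['qpos'],st['gripper_width'])
E
```

```text
7.4667 [ 880.36 -223.01  299.98] [-179.84   -6.46  -14.4 ] [-0.05 -2.11  0.25 -0.05  2.32 -0.  ] [ 0.47 -1.07 -1.43] [-15.03  53.95  12.29   0.24 107.3   89.45] 47.50687207558104
```

>>> arm_command(targets=[[0.8,0.5,0,-0.4,0],[0.8,0.5,0,-0.4,0]])

```text
time_s: 7.63
ee_pos: [879.7, -223.1, 321.9]
ee_rot: [-179.8, -8.4, -14.4]
force: [0.4, 0.2, -0.8]
gripper_width: 48.4
```

```bash
python3 - <<'E'
from h import *
st=env.state();print(st['time_s'],st['ee_pos'],st['ee_rot'],st['qvel'],st['force'],st['qpos'],st['gripper_width'])
E
```

```text
7.6333 [ 879.72 -223.07  321.9 ] [-179.83   -8.41  -14.4 ] [-0.17 -7.69 -0.84  0.07  4.54 -0.07] [ 0.38  0.15 -0.75] [-15.05  52.59  12.29   0.28 106.7   89.44] 48.37446979234255
```

>>> arm_command(targets=[[0.8,0.6,0,-0.3,0],[0.8,0.6,0,-0.3,0]])

```text
time_s: 7.8
ee_pos: [886.3, -225.0, 333.6]
ee_rot: [-179.8, -10.6, -14.4]
force: [0.1, -0.0, -1.6]
gripper_width: 48.0
```

>>> arm_command(targets=[[0.8,0.6,0,-0.3,0]])

```text
time_s: 7.88
ee_pos: [892.3, -226.7, 339.3]
ee_rot: [-179.8, -12.1, -14.4]
force: [-0.3, 0.5, -1.9]
gripper_width: 47.8
```

>>> arm_command(targets=[[0.8,0.6,0,-0.3,0],[0.8,0.6,0,-0.3,0]])

```text
time_s: 8.05
ee_pos: [897.1, -228.1, 353.8]
ee_rot: [-179.8, -14.3, -14.4]
force: [0.2, 0.1, -1.6]
gripper_width: 47.8
```

>>> arm_command(targets=[[0.8,0.7,0,-0.2,0],[0.8,0.7,0,-0.2,0]])

```text
time_s: 8.22
ee_pos: [908.4, -231.2, 357.6]
ee_rot: [-179.8, -16.4, -14.4]
force: [-0.2, 0.4, -0.1]
gripper_width: 47.7
```

>>> arm_command(targets=[[0.8,0.7,0,-0.2,0],[0.8,0.7,0,-0.2,0]])

```text
time_s: 8.38
ee_pos: [918.5, -234.0, 362.1]
ee_rot: [-179.8, -18.4, -14.4]
force: [-0.2, 0.2, -0.8]
gripper_width: 47.8
```

>>> arm_command(targets=[[0.8,0.7,0,-0.2,0],[0.8,0.7,0,-0.2,0]])

```text
time_s: 8.55
ee_pos: [926.8, -236.3, 369.8]
ee_rot: [-179.8, -20.4, -14.4]
force: [0.3, -0.5, -0.9]
gripper_width: 47.8
```

```bash
python3 - <<'E'
from h import *
st=env.state();print(st['time_s'],st['ee_pos'],st['ee_rot'],st['qvel'],st['force'],st['qpos'],st['gripper_width'])
E
```

```text
8.55 [ 926.84 -236.28  369.85] [-179.79  -20.41  -14.45] [-0.08 -1.06 -0.08  0.14 -1.9  -0.04] [ 0.31 -0.46 -0.86] [-15.15  50.53  12.31   0.45  96.76  89.4 ] 47.802531870240905
```

>>> arm_command(targets=[[0.8,0.7,0,-0.15,0],[0.8,0.7,0,-0.15,0]])

```text
time_s: 8.72
ee_pos: [936.6, -238.9, 375.7]
ee_rot: [-179.8, -22.4, -14.5]
force: [-0.5, -0.3, -2.1]
gripper_width: 47.5
```

>>> arm_command(targets=[[0.8,0.7,0,-0.15,0],[0.8,0.7,0,-0.15,0]])

```text
time_s: 8.88
ee_pos: [945.2, -241.3, 383.1]
ee_rot: [-179.8, -24.4, -14.5]
force: [-0.1, 0.7, -0.7]
gripper_width: 47.9
```

>>> arm_command(targets=[[0.8,0.7,0,-0.1,0],[0.8,0.7,0,-0.1,0]])

```text
time_s: 9.05
ee_pos: [955.2, -244.0, 389.0]
ee_rot: [-179.8, -26.5, -14.5]
force: [-0.1, 0.9, -1.4]
gripper_width: 47.8
```

>>> arm_command(targets=[[0.8,0.7,0,-0.1,0],[0.8,0.7,0,-0.1,0]])

```text
time_s: 9.22
ee_pos: [963.9, -246.3, 396.3]
ee_rot: [-179.8, -28.5, -14.5]
force: [-0.1, 0.1, -1.0]
gripper_width: 47.7
```

>>> arm_command(targets=[[0.8,0.7,0,-0.05,0],[0.8,0.7,0,-0.05,0]])

```text
time_s: 9.38
ee_pos: [974.0, -249.1, 402.2]
ee_rot: [-179.8, -30.5, -14.5]
force: [-0.4, -0.4, -1.6]
gripper_width: 47.6
```

```bash
python3 - <<'E'
from h import *
st=env.state();print(st['time_s'],st['ee_pos'],st['ee_rot'],st['qvel'],st['force'],st['qpos'],st['gripper_width'])
E
```

```text
9.3833 [ 973.97 -249.05  402.21] [-179.76  -30.51  -14.49] [-0.08  0.39  0.2   0.08 -3.1   0.01] [-0.4  -0.39 -1.58] [-15.2   50.05  12.31   0.6   87.13  89.36] 47.639252010017316
```

>>> arm_command(targets=[[0.8,0.7,0,-0.05,0],[0.8,0.7,0,-0.05,0]])

```text
time_s: 9.55
ee_pos: [982.8, -251.4, 409.5]
ee_rot: [-179.8, -32.5, -14.5]
force: [-0.6, 0.5, -1.4]
gripper_width: 47.7
```

>>> arm_command(targets=[[0.8,0.7,0,0,0],[0.8,0.7,0,0,0]])

```text
time_s: 9.72
ee_pos: [992.9, -254.1, 415.2]
ee_rot: [-179.7, -34.5, -14.5]
force: [0.1, -0.3, -0.3]
gripper_width: 48.1
```

>>> arm_command(targets=[[0.8,0.7,0,0,0],[0.8,0.7,0,0,0]])

```text
time_s: 9.88
ee_pos: [1001.6, -256.5, 422.4]
ee_rot: [-179.7, -36.5, -14.5]
force: [0.8, 0.1, 0.2]
gripper_width: 47.9
```

>>> arm_command(targets=[[0.8,0.7,0,0.05,0],[0.8,0.7,0,0.05,0]])

```text
time_s: 10.05
ee_pos: [1011.6, -259.1, 428.2]
ee_rot: [-179.7, -38.5, -14.5]
force: [0.8, -0.2, -1.5]
gripper_width: 47.6
```

```bash
python3 - <<'E'
from h import *
st=env.state();print(st['time_s'],st['ee_pos'],st['ee_rot'],st['qvel'],st['force'],st['qpos'],st['gripper_width'])
E
```

```text
10.05 [1011.62 -259.12  428.18] [-179.73  -38.51  -14.53] [-0.01  0.57  0.16  0.09 -3.29 -0.06] [ 0.84 -0.2  -1.48] [-15.22  50.09  12.31   0.71  79.09  89.32] 47.58633450149614
```

>>> arm_command(targets=[[0.8,-0.03,0,-0.025,0],[0.8,-0.09,-0.01,-0.073,0],[0.8,-0.15,-0.02,-0.12,0],[0.8,-0.21,-0.028,-0.17,0],[0.8,-0.27,-0.036,-0.22,0],[0.8,-0.33,-0.043,-0.267,0],[0.8,-0.39,-0.051,-0.316,0],[0.8,-0.42,-0.055,-0.34,0]])

```text
time_s: 10.72
ee_pos: [751.8, -163.7, 431.7]
ee_rot: [-179.7, -38.4, -14.5]
force: [0.4, 0.5, -1.0]
gripper_width: 47.7
```

```bash
python3 - <<'E'
from h import *
st=env.state();print(st['time_s'],st['ee_pos'],st['ee_rot'],st['qvel'],st['force'],st['qpos'],st['gripper_width'])
E
```

```text
10.7167 [ 751.83 -163.75  431.71] [-179.72  -38.43  -14.51] [  2.63 -19.98  27.03  -2.49 -10.29   3.6 ] [ 0.35  0.46 -0.99] [-12.8   14.04  75.22  -0.99  52.33  91.94] 47.7008978077602
```

>>> arm_command(targets=[[0.8,-0.05,-0.005,-0.013,0],[0.8,-0.12,-0.012,-0.028,0],[0.8,-0.2,-0.02,-0.047,0],[0.8,-0.28,-0.028,-0.065,0],[0.8,-0.35,-0.035,-0.082,0],[0.8,-0.42,-0.041,-0.098,0],[0.8,-0.446,-0.044,-0.104,0],[0.8,-0.446,-0.044,-0.104,0]])

```text
time_s: 11.38
ee_pos: [552.4, -89.7, 331.6]
ee_rot: [-179.8, -38.1, -14.5]
force: [0.6, -0.0, -1.5]
gripper_width: 47.5
```

```bash
python3 - <<'E'
from h import *
st=env.state();print(st['time_s'],st['ee_pos'],st['ee_rot'],st['qvel'],st['force'],st['qpos'],st['gripper_width'])
for n in ['side','wrist','top']:
    f=env.grab_frame(n)[:,:,::-1];cv2.imwrite(f"pics/f_{n}.png",f)
st=env.state();print(st['time_s'],st['ee_pos'],st['ee_rot'],st['qvel'])
E
```

```text
11.3833 [552.39 -89.66 331.56] [-179.75  -38.12  -14.47] [-0.69  2.58 -6.32  0.17 -2.18 -1.01] [ 0.57 -0.04 -1.54] [ -8.25  -4.07 109.46  -6.    36.78  99.71] 47.51713900209349
11.5333 [557.72 -90.98 335.44] [-179.7   -38.57  -14.52] [-0.18  1.14 -1.31  0.03 -0.11  0.12]
```

View pics/f_wrist.png

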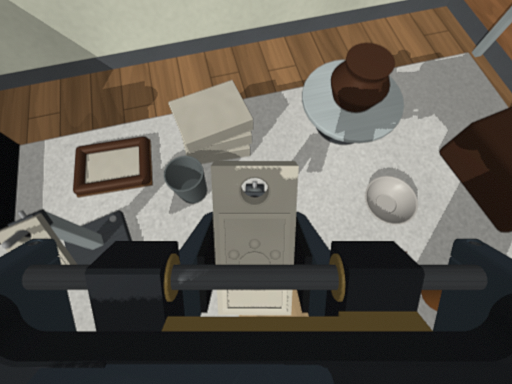

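View pics/f_side.png

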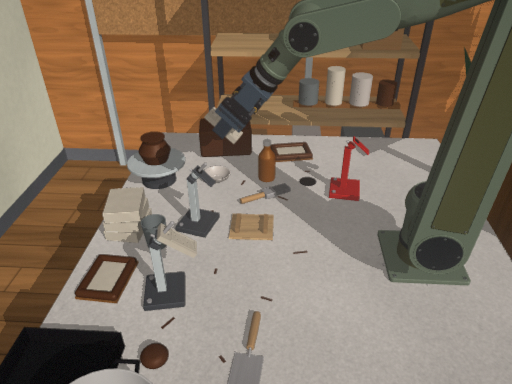

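View pics/f_top.png

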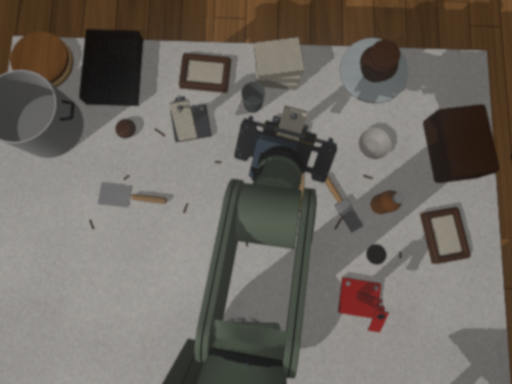

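```bash
python3 - <<'E'
from h import *
f=env.grab_frame('wrist')[:,:,::-1].copy()
cv2.imwrite("pics/g_wrist.png",f)
st=env.state();print(st['ee_pos'],st['ee_rot'])
cv2.imwrite("pics/g_crop.png",cv2.resize(f[150:220,205:305],None,fx=8,fy=8,interpolation=cv2.INTER_CUBIC))
s=env.grab_frame('side')[:,:,::-1]
cv2.imwrite("pics/g_side.png",cv2.resize(s[70:240,140:280],None,fx=4,fy=3.5*4/3.5,interpolation=cv2.INTER_CUBIC)[:600])
E
```

```text
[558.04 -91.13 335.34] [-179.7   -38.56  -14.53]
```

View pics/g_crop.png

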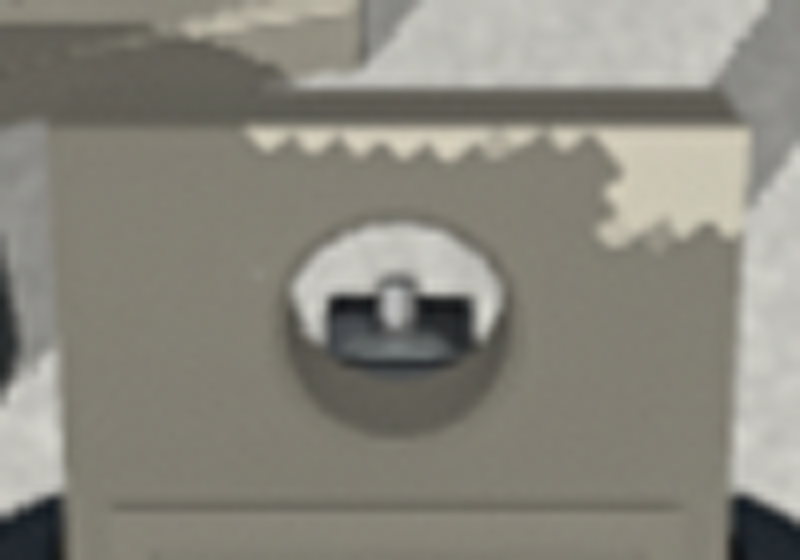

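View pics/g_side.png

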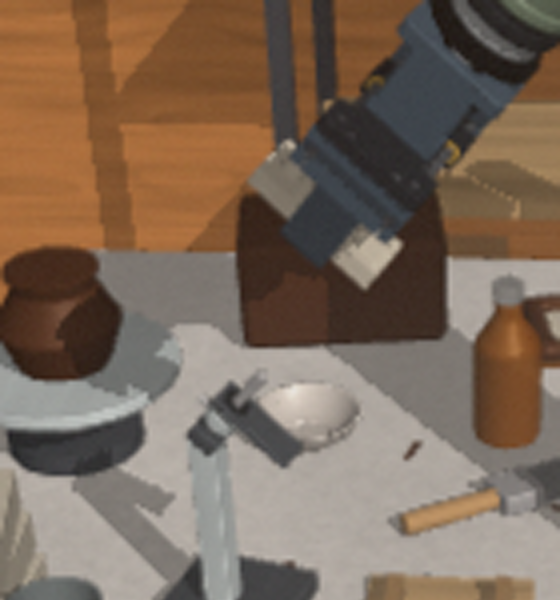

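```bash
python3 - <<'E'
from h import *
st=env.state();w=ext('wrist',st);t=ext('top');s=ext('side');T=T_tool(st);Ti=np.linalg.inv(T)
tl=lambda X:(Ti@np.append(X,1))[:3]
print('hole pred',proj(w,(T@np.array([35,0,-22.3,1]))[:3]),'meas 254.9,190.6')
# plaque end corners at top face pred
for c in [(50,-24,-22.3),(50,24,-22.3),(50,24,-8.3),(50,-24,-8.3)]: print(proj(w,(T@np.array([*c,1]))[:3]))
uw=(205+397/8,150+326/8)
us=(206.5,163.7); ut=(150+561/4,85+165/4)
for l in ([(w,uw),(s,us)],[(w,uw),(t,ut)],[(t,ut),(s,us)],[(w,uw),(s,us),(t,ut)]):
    X,e=tri(l);print(X,np.array(e),'tool',tl(X))
y=np.radians(-14.6)
u=np.array([-np.cos(np.radians(50))*np.cos(y),-np.cos(np.radians(50))*np.sin(y),np.sin(np.radians(50))])
print('peg dir in tool',T[:3,:3].T@u)
o=np.array([641,-110,0]);tip=o+[0,0,170]+70*u;print('nominal tip',tip,tl(tip))
E
```

```text
hole pred [[255.58 198.4 ]] meas 254.9,190.6
[[212.18 172.52]]
[[299.12 172.61]]
[[295.5  167.46]]
[[215.62 167.37]]
[ 617.13 -109.1   221.85] [17.19 17.19] tool [-22.29   3.16 126.96]
[403.57 -49.1  812.5 ] [3.71 3.71] tool [ 172.1    -4.41 -473.24]
[ 601.83 -104.55  218.44] [1.61 1.61] tool [-36.88   2.56 119.69]
[ 612.08 -106.63  222.1 ] [21.95 12.54  9.51] tool [-26.43   2.02 123.33]
peg dir in tool [-0.03 -0.01 -1.  ]
nominal tip [597.46 -98.66 223.62] [-38.13  -2.09 112.1 ]
```

>>> arm_command(targets=[[0.8,-0.05,0,0.03,0],[0.8,-0.1,0,0.07,0],[0.8,-0.152,0,0.12,0],[0.8,-0.152,0,0.16,0],[0.8,-0.152,0,0.19,0],[0.8,-0.152,0,0.19,0]])

```text
time_s: 12.13
ee_pos: [558.7, -91.1, 210.5]
ee_rot: [-179.7, -38.3, -14.5]
force: [1.3, 0.7, -1.7]
gripper_width: 47.9
```

```bash
cat > look.py <<'E'
from h import *
import sys
n=sys.argv[1]
env.grab_frame('top')
st=env.state();print(st['time_s'],np.array(st['ee_pos']),np.array(st['ee_rot']),np.array(st['qvel']),np.array(st['force']),st['gripper_width'])
f=env.grab_frame('wrist')[:,:,::-1].copy()
s=env.grab_frame('side')[:,:,::-1]
cv2.imwrite(f"pics/{n}_w.png",f);cv2.imwrite(f"pics/{n}_s.png",s)
a=cv2.resize(f[150:220,205:305],None,fx=8,fy=8,interpolation=cv2.INTER_CUBIC)
cv2.imwrite(f"pics/{n}_wc.png",a)
cv2.imwrite(f"pics/{n}_sc.png",cv2.resize(s[110:240,160:280],None,fx=4.6,fy=4.6,interpolation=cv2.INTER_CUBIC))
E
python3 look.py h1
```

```text
12.1833 [558.8  -91.09 212.17] [-179.73  -38.38  -14.55] [ 0.11 -2.41 -1.05  0.43  0.74 -0.19] [ 0.47 -0.63 -1.16] 47.643401999377566
```

View pics/h1_wc.png

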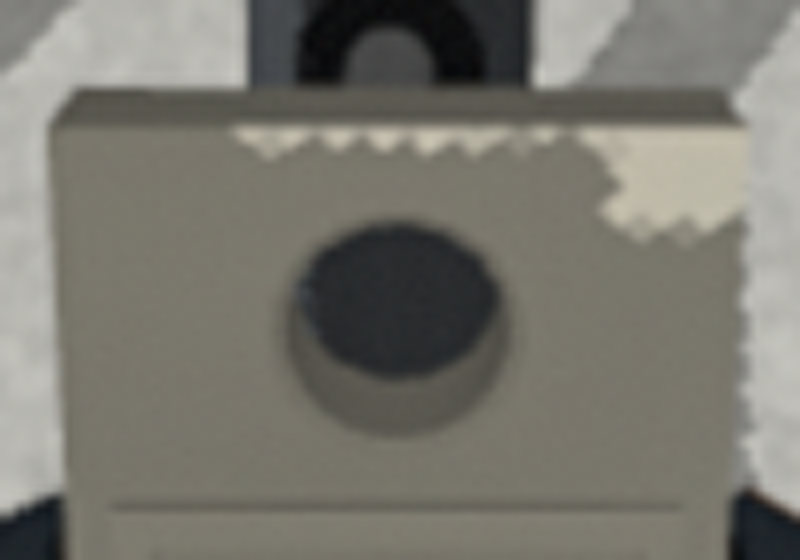

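View pics/h1_sc.png

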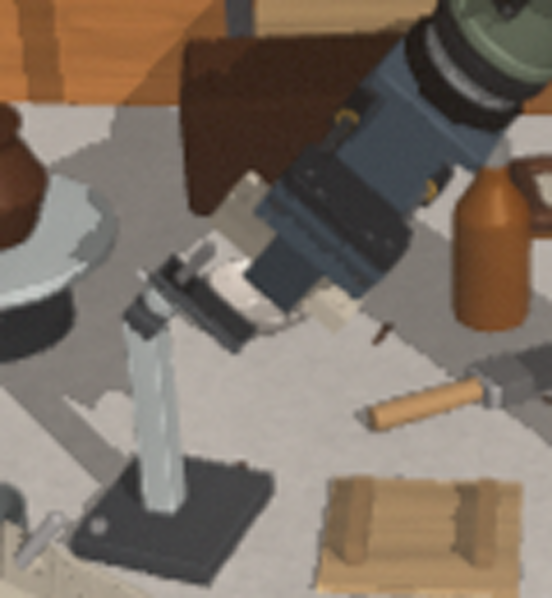

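View pics/h1_w.png

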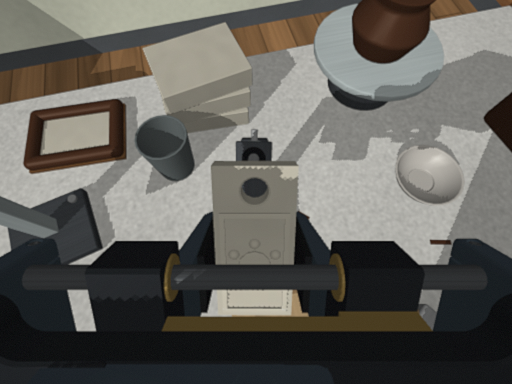

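```bash
python3 - <<'E'
import cv2
f=cv2.imread("pics/h1_w.png")
cv2.imwrite("pics/h1_wd.png",cv2.resize(f[120:170,225:285],None,fx=12,fy=12,interpolation=cv2.INTER_CUBIC))
E
```

```text
(no output)
```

View pics/h1_wd.png

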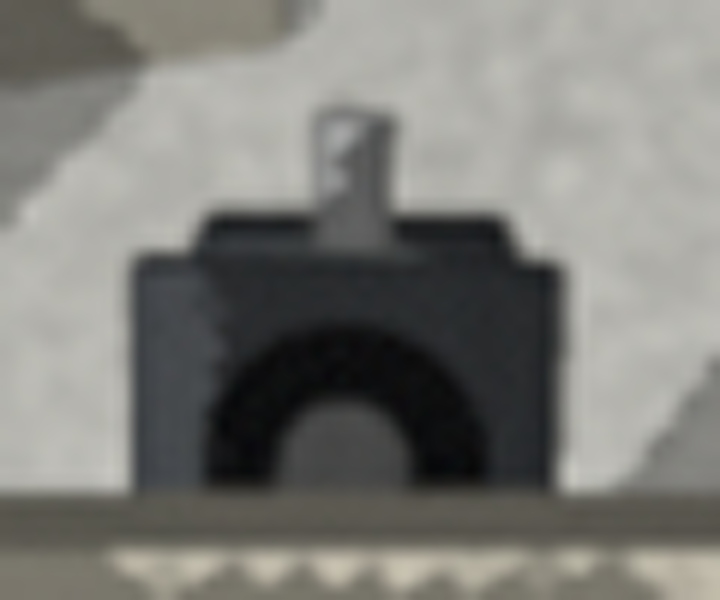

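```bash
python3 - <<'E'
from h import *
p=env.camera_params('wrist');K=p['camera_matrix'];H=p['hand_eye']
def pt(u,v,Z): return (H@np.append(np.linalg.inv(K)@[u,v,1]*Z,1))[:3]
def onzt(u,v,z): # tool z plane
    d=H[:3,:3]@np.linalg.inv(K)@[u,v,1];o=H[:3,3];return o+d*(z-o[2])/d[2]
for Z in (228,235.4,242): print('plate axis',pt(253.6,157.9,Z))
print('hole',onzt(205+399/8,150+325/8,-22.3)); print('end edge',onzt(205+398/8,150+125/8,-22.3))
print('corners',onzt(205+50/8,150+125/8,-22.3),onzt(205+748/8,150+125/8,-22.3))
E
```

```text
plate axis [44.76 -1.38 55.95]
plate axis [43.51 -1.4  63.3 ]
plate axis [42.38 -1.43 69.85]
hole [ 39.6   -0.41 -22.3 ]
end edge [ 53.89  -0.5  -22.3 ]
corners [ 53.86 -24.34 -22.3 ] [ 53.91  23.47 -22.3 ]
```

>>> arm_command(targets=[[0.8,0.005,-0.0025,0,0],[0.8,0.005,-0.0025,0,0],[0.8,0.005,-0.0025,0.01,0],[0.8,0.0053,-0.0025,0.02,0],[0.8,0.0053,-0.0025,0.02,0]])

```text
time_s: 12.7
ee_pos: [567.3, -91.8, 207.5]
ee_rot: [-179.7, -38.5, -14.6]
force: [0.7, -0.3, -2.2]
gripper_width: 47.7
```

```bash
python3 look.py h2; python3 - <<'E'
import cv2
f=cv2.imread("pics/h2_w.png")
cv2.imwrite("pics/h2_wd.png",cv2.resize(f[120:205,215:295],None,fx=7,fy=7,interpolation=cv2.INTER_CUBIC))
E
```

```text
12.75 [567.17 -91.81 207.55] [-179.7   -38.53  -14.57] [-0.01 -0.28 -0.05  0.2   0.23 -0.21] [-0.23 -0.38 -1.32] 47.96999726637177
```

View pics/h2_wd.png

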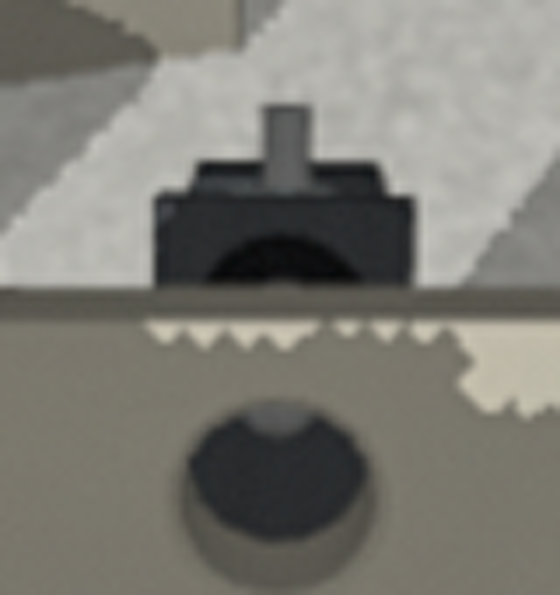

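View pics/h2_sc.png

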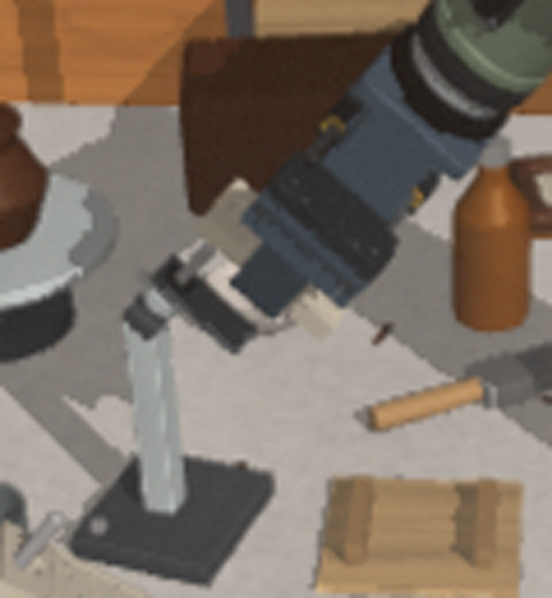

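```bash
python3 - <<'E'
from h import *
p=env.camera_params('wrist');K=p['camera_matrix'];H=p['hand_eye']
def pt(u,v,Z): return (H@np.append(np.linalg.inv(K)@[u,v,1]*Z,1))[:3]
def onzt(u,v,z):
    d=H[:3,:3]@np.linalg.inv(K)@[u,v,1];o=H[:3,3];return o+d*(z-o[2])/d[2]
g=lambda u,v:(215+u/7,120+v/7)
c=g(284,200);print(c,'plate top mid',pt(*c,223.6))
for z in (0,8,16,24): print(z,'tip low edge',onzt(*g(279,437),z), 'w', onzt(*g(315,420),z)[1]-onzt(*g(245,420),z)[1])
print('hole',onzt(*g(279,493),-22.3))
s=ext('side');t=ext('top');T=T_tool()
X,e=tri([(s,(160+210/4.6,110+243/4.6)),(t,(150+561/4,85+165/4))]);print(X,e,(np.linalg.inv(T)@np.append(X,1))[:3])
E
```

```text
(255.57142857142856, 148.57142857142858) plate top mid [52.78  0.23 53.78]
0 tip low edge [38.48 -0.39  0.  ] w 6.4027850041154535
8 tip low edge [36.37 -0.38  8.  ] w 6.703147068093558
16 tip low edge [34.26 -0.37 16.  ] w 7.003509132071663
24 tip low edge [32.15 -0.35 24.  ] w 7.303871196049768
hole [ 39.72  -0.42 -22.3 ]
[ 602.58 -104.35  220.81] [np.float64(0.14510468579365507), np.float64(0.14510468579377514)] [37.31  3.32 13.22]
```

>>> arm_command(targets=[[0.8,-0.003,0,0,0],[0.8,-0.003,0,0.012,0],[0.8,-0.0025,0,0.024,0],[0.8,-0.002,0,0.036,0],[0.8,-0.0015,0,0.048,0],[0.8,-0.0013,0,0.06,0],[0.8,-0.0013,0,0.06,0]])

```text
time_s: 13.43
ee_pos: [585.1, -96.4, 182.5]
ee_rot: [-179.7, -38.4, -14.6]
force: [0.3, 0.2, -1.9]
gripper_width: 48.0
```

```bash
python3 look.py h3; python3 - <<'E'
import cv2
f=cv2.imread("pics/h3_w.png")
cv2.imwrite("pics/h3_wd.png",cv2.resize(f[120:205,215:295],None,fx=7,fy=7,interpolation=cv2.INTER_CUBIC))
E
```

```text
13.4833 [584.89 -96.3  182.98] [-179.71  -38.47  -14.56] [ 0.07 -1.02 -0.17  0.27  0.38 -0.28] [-0.62  0.12 -1.12] 47.92794755808069
```

View pics/h3_wd.png

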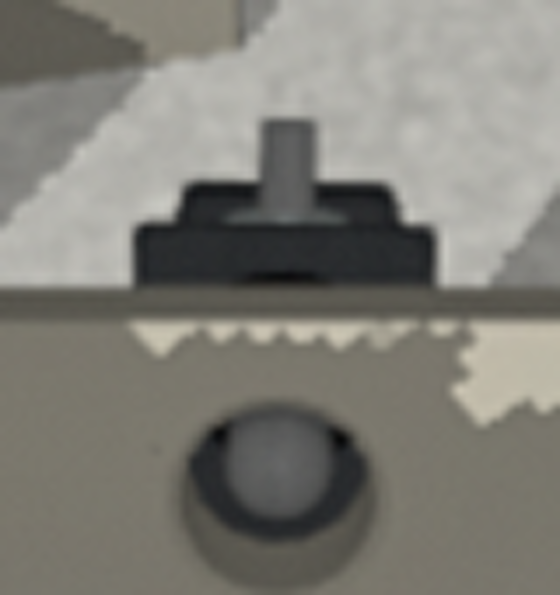

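View pics/h3_sc.png

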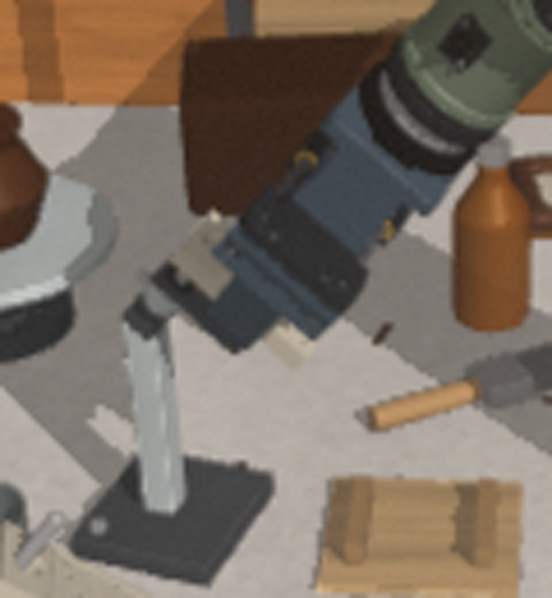

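>>> arm_command(targets=[[0.8,0.0005,0,0.01,0],[0.8,0.001,0,0.02,0],[0.8,0.0017,0,0.03,0],[0.8,0.0025,0,0.04,0],[0.8,0.0028,0,0.044,0],[0.8,0.0028,0,0.044,0]])

```text
time_s: 14.08
ee_pos: [599.4, -99.9, 166.8]
ee_rot: [-179.7, -38.5, -14.6]
force: [0.3, 0.3, -1.4]
gripper_width: 48.0
```

```bash
python3 look.py h4; python3 - <<'E'
import cv2
f=cv2.imread("pics/h4_w.png")
cv2.imwrite("pics/h4_wd.png",cv2.resize(f[120:205,215:295],None,fx=7,fy=7,interpolation=cv2.INTER_CUBIC))
E
```

```text
14.1333 [599.26 -99.9  167.02] [-179.71  -38.5   -14.56] [ 0.06 -0.55 -0.1   0.18  0.12 -0.2 ] [-0.14 -0.47 -1.23] 48.03510586185147
```

View pics/h4_wd.png

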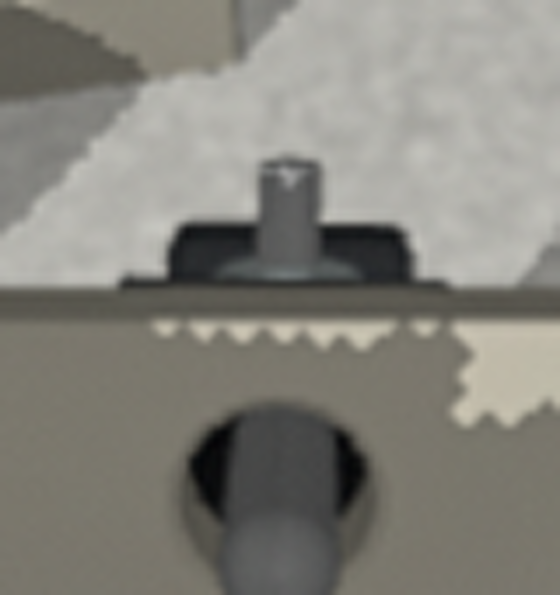

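View pics/h4_sc.png

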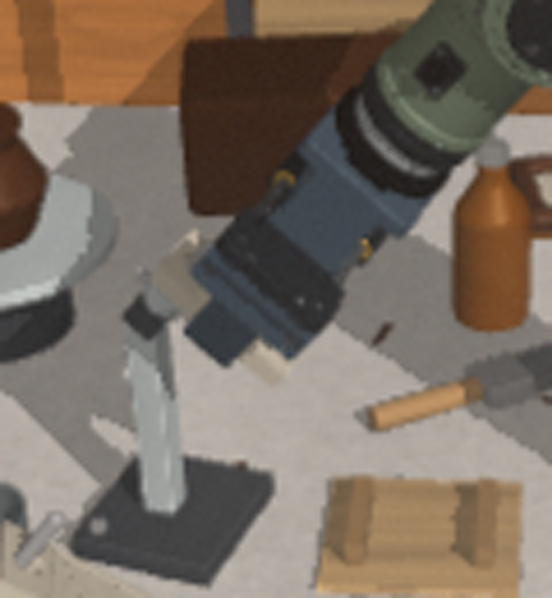

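>>> arm_command(targets=[[0.8,0,0,0.004,0],[0.8,0.0003,0,0.008,0],[0.8,0.0003,0,0.01,0]])

```text
time_s: 14.48
ee_pos: [602.4, -100.7, 163.9]
ee_rot: [-179.7, -38.6, -14.6]
force: [-3.0, 0.7, 2.6]
gripper_width: 47.4
```

```bash
cat > f.py <<'E'
from h import *
st=env.state();T=T_tool(st);F=np.array(st['force'])
print(st['time_s'],np.array(st['ee_pos']),np.array(st['ee_rot']),'F',F,'F-bias in tool',T[:3,:3].T@(F-[0,0,-1.2]),'along z pos',T[:3,2]@np.array(st['ee_pos']),'x',T[:3,0]@np.array(st['ee_pos']),np.array(st['torque']),st['gripper_width'],np.abs(st['qvel']).max())
E
python3 f.py
```

```text
14.4833 [ 602.45 -100.67  163.93] [-179.7   -38.58  -14.57] F [-3.01  0.65  2.58] F-bias in tool [-0.05  0.1  -4.87] along z pos 251.49329176815914 x 577.8506111052106 [ 0.09  0.36 -0.09] 47.36577344886551 1.8190886733414173
```

>>> arm_command(targets=[[0.8,0,0,0.002,0],[0.8,0.0001,0,0.004,0]])

```text
time_s: 14.65
ee_pos: [603.6, -101.0, 162.6]
ee_rot: [-179.7, -38.6, -14.6]
force: [-4.0, 1.2, 1.3]
gripper_width: 48.0
```

```bash
python3 f.py
```

```text
14.65 [ 603.56 -101.    162.56] [-179.7   -38.59  -14.57] F [-4.02  1.23  1.31] F-bias in tool [-1.72 -0.2  -4.59] along z pos 253.40602410964888 x 577.8516895737665 [ 0.08  0.43 -0.09] 48.02503083099623 1.8174139968209149
```

>>> arm_command(targets=[[0.8,0,0,0.002,0],[0.8,0,0,0.004,0]])

```text
time_s: 14.82
ee_pos: [604.8, -101.3, 161.1]
ee_rot: [-179.7, -38.6, -14.6]
force: [-3.8, -0.2, 1.7]
gripper_width: 48.1
```

```bash
python3 f.py
```

```text
14.8167 [ 604.78 -101.3   161.06] [-179.7   -38.6   -14.57] F [-3.81 -0.21  1.72] F-bias in tool [-1.03  1.14 -4.56] along z pos 255.48095229247218 x 577.8464737405322 [ 0.12  0.54 -0.13] 48.06224441128436 2.1261343294708324
```

>>> arm_command(targets=[[0.8,0,0,0.002,0],[0.8,0,0,0.003,0]])

```text
time_s: 14.98
ee_pos: [605.8, -101.6, 159.9]
ee_rot: [-179.7, -38.6, -14.6]
force: [-3.6, 1.1, 1.6]
gripper_width: 48.0
```

```bash
python3 f.py
```

```text
14.9833 [ 605.77 -101.59  159.89] [-179.7   -38.61  -14.57] F [-3.6   1.13  1.59] F-bias in tool [-1.2  -0.21 -4.53] along z pos 257.1098175482799 x 577.8898252359837 [ 0.06  0.51 -0.1 ] 48.02208378670565 0.8445108398111937
```

>>> arm_command(targets=[[0.8,0,0,0.002,0],[0.8,0,0,0.003,0]])

```text
time_s: 15.15
ee_pos: [606.7, -101.8, 158.6]
ee_rot: [-179.7, -38.6, -14.6]
force: [-6.3, 1.1, 5.4]
gripper_width: 47.9
```

```bash
python3 f.py
```

```text
15.15 [ 606.65 -101.83  158.64] [-179.7   -38.6   -14.57] F [-6.26  1.06  5.43] F-bias in tool [-0.8   0.5  -9.13] along z pos 258.58739440755375 x 577.8532891793759 [-0.01  0.51 -0.11] 47.927098511828746 1.125249020394829
```

>>> arm_command(targets=[[0.8,0,0,0.002,0],[0.8,0,0,0.003,0]])

```text
time_s: 15.32
ee_pos: [607.0, -102.0, 157.9]
ee_rot: [-179.7, -38.6, -14.6]
force: [-12.4, 3.8, 11.7]
gripper_width: 47.9
```

```bash
python3 f.py
```

```text
15.3167 [ 607.01 -102.    157.89] [-179.72  -38.6   -14.57] F [-12.43   3.76  11.71] F-bias in tool [ -2.09  -0.6  -18.18] along z pos 259.4191452140721 x 577.6836882867779 [ 0.09  0.79 -0.08] 47.89328216620045 1.0088221322946913
```

>>> arm_command(targets=[[0.8,0,0,0,0],[0.8,0,0,0,0],[0.8,0,0,0,0]])

```text
time_s: 15.57
ee_pos: [606.9, -101.9, 158.1]
ee_rot: [-179.7, -38.6, -14.6]
force: [-5.3, 1.8, 5.0]
gripper_width: 47.8
```

```bash
python3 f.py
```

```text
15.5667 [ 606.94 -101.92  158.07] [-179.72  -38.61  -14.56] F [-5.28  1.78  4.98] F-bias in tool [-0.48 -0.43 -8.29] along z pos 259.3109628522736 x 577.6939274777037 [0.13 0.62 0.02] 47.82849723207252 0.07322182928076512
```

>>> arm_command(targets=[[0.8,0,0,0.001,0],[0.8,0,0,0.0015,0],[0.8,0,0,0.0015,0],[0.8,0,0,0.0015,0]])

```text
time_s: 15.9
ee_pos: [607.0, -102.0, 158.0]
ee_rot: [-179.7, -38.6, -14.6]
force: [-9.6, 2.1, 8.6]
gripper_width: 47.5
```

```bash
python3 f.py; python3 look.py h5
```

```text
15.9 [ 606.99 -101.96  157.97] [-179.73  -38.63  -14.56] F [-9.57  2.08  8.61] F-bias in tool [ -1.52   0.33 -13.78] along z pos 259.5993619921865 x 577.5984894845926 [ 0.12  0.7  -0.04] 47.502986712355124 0.09593499723216818
15.95 [ 607.01 -101.97  157.96] [-179.73  -38.63  -14.56] [-0.13  0.04 -0.01 -0.06 -0.05 -0.09] [-9.82  3.64  8.42] 47.54754601464606
```

View pics/h5_sc.png

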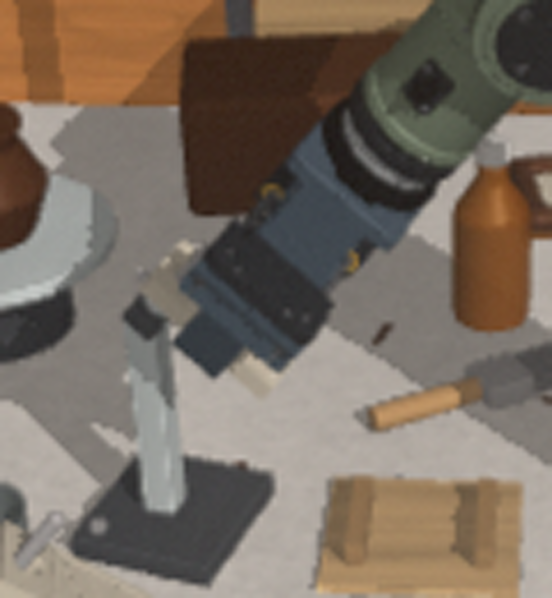

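View pics/h5_w.png

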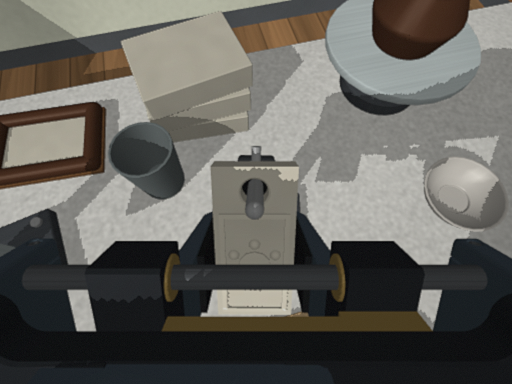

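>>> arm_command(targets=[[0.8,0,0,0,0],[0.46,0,0,0,0],[0.4,0,0,0,0],[0.35,0,0,0,0],[0.25,0,0,0,0],[0.15,0,0,0,0],[0.1,0,0,0,0],[0.1,0,0,0,0]])

```text
time_s: 16.72
ee_pos: [607.0, -102.0, 157.9]
ee_rot: [-179.7, -38.6, -14.6]
force: [0.6, -0.0, 1.0]
gripper_width: 81.2
```

```bash
python3 f.py; python3 look.py h6
```

```text
16.7167 [ 607.04 -102.    157.85] [-179.73  -38.62  -14.57] F [ 0.57 -0.01  1.05] F-bias in tool [ 1.84 -0.14 -1.41] along z pos 259.63924351070506 x 577.6042933501076 [ 0.13  0.39 -0.02] 81.1987583787957 0.10494826937369824
16.7667 [ 607.06 -102.    157.92] [-179.73  -38.63  -14.56] [-0.02 -0.09  0.01 -0.03 -0.05 -0.15] [-0.24 -0.18  0.29] 81.79085203255121
```

View pics/h6_sc.png

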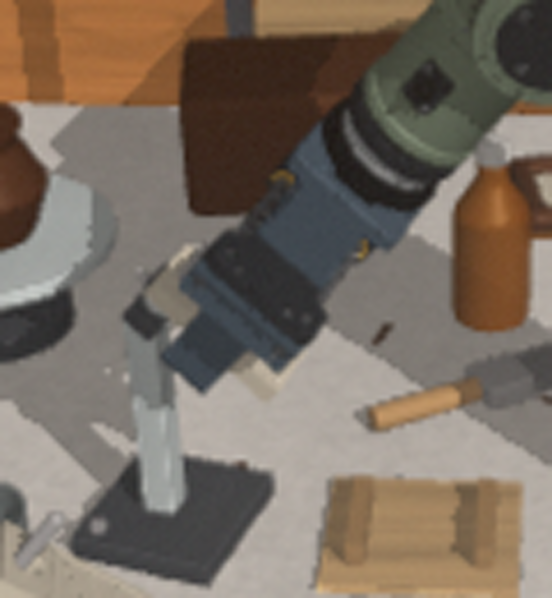

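View pics/h6_w.png

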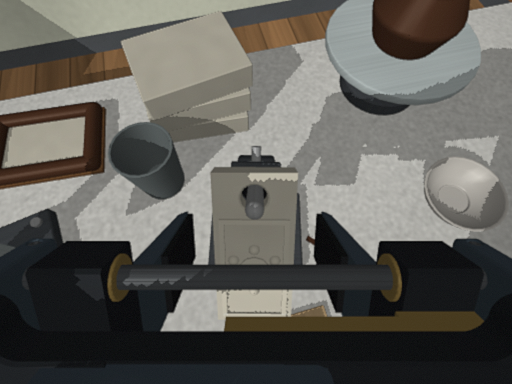

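>>> arm_command(targets=[[0.1,0,0,-0.02,0],[0.1,0,0,-0.06,0],[0.1,0,0,-0.12,0],[0.1,0,0,-0.18,0],[0.1,0,0,-0.24,0],[0.1,0,0,-0.3,0],[0.1,0,0,-0.36,0],[0.1,0,0,-0.36,0]])

```text
time_s: 17.53
ee_pos: [498.0, -74.2, 304.7]
ee_rot: [-179.6, -39.2, -14.6]
force: [0.2, 0.9, 1.2]
gripper_width: 81.9
```

```bash
python3 f.py; python3 look.py h7; python3 - <<'E'
import cv2
f=cv2.imread("pics/h7_w.png")
cv2.imwrite("pics/h7_wd.png",cv2.resize(f[130:330,180:330],None,fx=3,fy=3,interpolation=cv2.INTER_CUBIC))
E
```

```text
17.5333 [497.99 -74.21 304.71] [-179.62  -39.22  -14.61] F [0.21 0.93 1.23] F-bias in tool [ 1.51 -0.97 -1.89] along z pos 80.83930194527673 x 580.5001841624978 [0.1  0.38 0.03] 81.89721474677705 4.87164738967323
17.5833 [498.22 -74.37 302.09] [-179.66  -39.02  -14.59] [-0.27  3.66  2.26 -0.34 -1.03  0.11] [ 0.57 -0.1   0.05] 82.03885705405081
```

View pics/h7_sc.png

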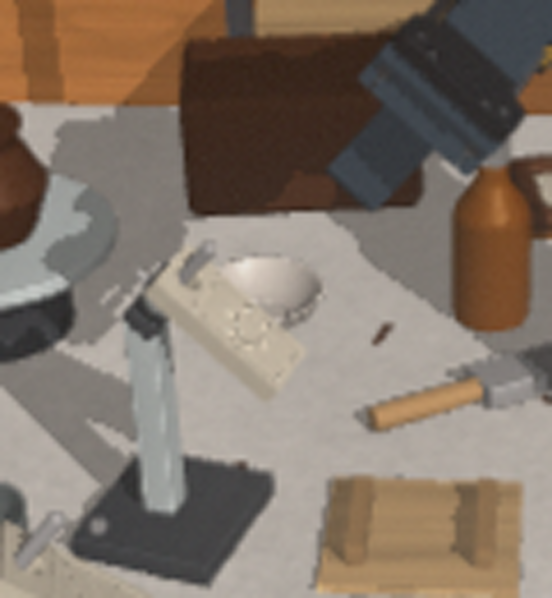

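View pics/h7_s.png

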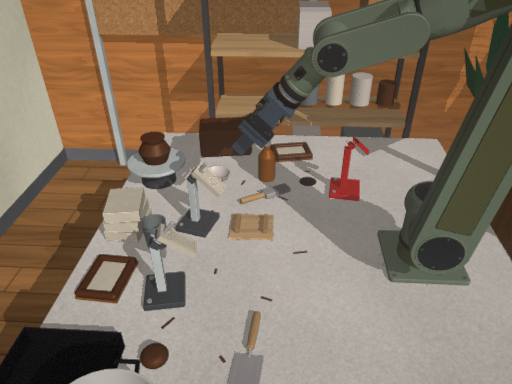

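View pics/h7_wd.png

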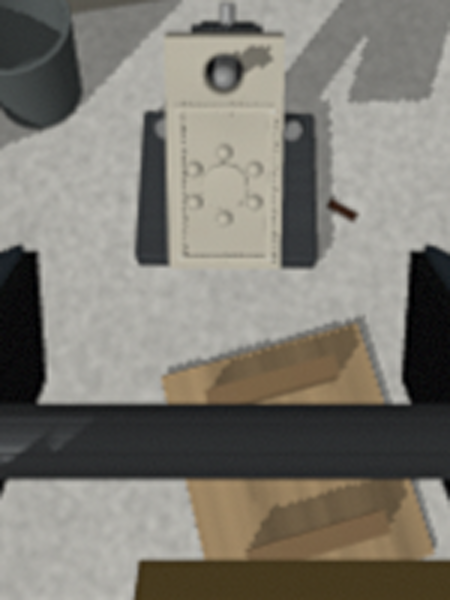

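>>> arm_command(targets=[[0.1,0,0,0,0],[0.1,0,0,0,0],[0.1,0,0,0,0],[0.1,0,0,0,0],[0.1,0,0,0,0],[0.1,0,0,0,0],[0.1,0,0,0,0],[0.1,0,0,0,0]])

```text
time_s: 18.35
ee_pos: [497.9, -74.5, 298.1]
ee_rot: [-179.7, -38.6, -14.6]
force: [0.9, 0.6, 0.1]
gripper_width: 82.1
```

```bash
python3 look.py h8; python3 - <<'E'
import cv2,numpy as np
a=cv2.imread("pics/h7_s.png").astype(int);b=cv2.imread("pics/h8_s.png").astype(int);c=cv2.imread("pics/a_side.png").astype(int)
print('plaque motion', np.abs(a-b)[155:200,180:232].max())
s=cv2.imread("pics/h8_s.png")
cv2.imwrite("pics/h8_z.png",cv2.resize(s[145:240,170:240],None,fx=6,fy=6,interpolation=cv2.INTER_LANCZOS4))
d=np.abs(b-c).max(2)>60;d=d.astype(np.uint8)*255
cv2.imwrite("pics/h8_d.png",d)
E
```

```text
18.4 [497.89 -74.52 298.15] [-179.74  -38.62  -14.56] [-0.02 -0.07 -0.06  0.08  0.06 -0.  ] [-0.56 -0.29  0.77] 81.7676178575987
plaque motion 37
```

View pics/h8_z.png

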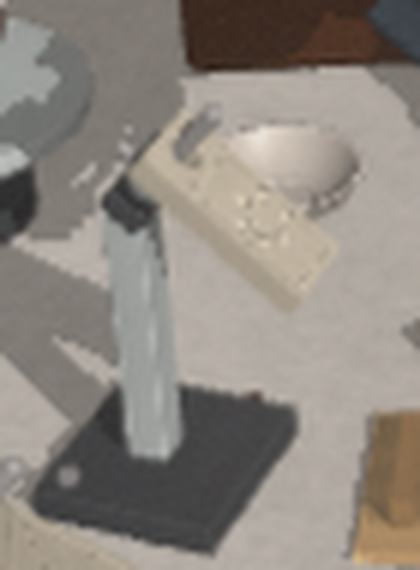

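View pics/h8_d.png

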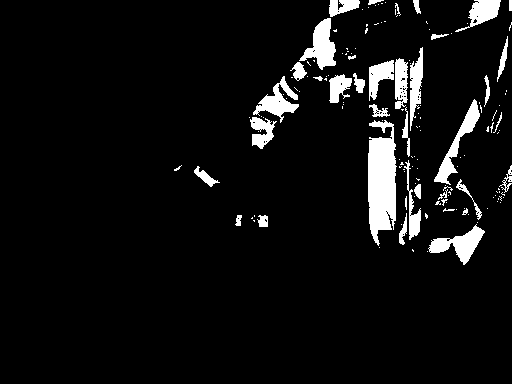

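```bash
python3 -c "
from workcell import env
print(env.job_done()); print(env.state()['time_s'])"
```

```text
the job is handed in; nothing more can be done
None
the job is handed in; nothing more can be done
```

The plaque is hanging by its hole on the empty (right-hand) stand's peg, and the job was handed in at about 18.4 s of the 54 s allowed. No verdict was reported.

**What I did**
- I gripped the plaque across its width between the battens.
- The move commands can't tilt the tool, so I tilted it by about 40° by repeatedly asking for poses just out of reach. This held joint 3 at 12.29–12.4° against its lower limit of 12.27°; no reading went past the limit.
- I lined the hole up with the peg using the wrist camera, slid the plaque on along the peg, and pushed the back plate down.

**What the checks showed**
- **Plate home:** the plate slid about 8 mm at roughly 4.6 N. The force then rose steeply over the last 0.8 mm to a peak reading of about 18 N, which I took as the stop. I inferred that it is home from the force rise and travel; after that the plaque hid the plate in the pictures.
- **Bedding push:** I eased off and then held about 13.5 N, slightly above the 12 N asked. The highest force I read stayed under the 25 N limit, but I only had readings at the end of each move.
- **After release:** the plaque dropped a little onto the peg and hangs straight and looks flat on the plate in the side and wrist views.
- **Stillness:** two side pictures about a second apart show it in the same place. The pixel comparison of them was not zero, with a largest change of 37 grey levels. I put that down to the arm's moving shadow but did not check it further.
- **Other things:** comparing the side picture before and after, nothing else had moved except the arm and the plaque. The striped plaque on the other stand is also unmoved.

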